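# Shift a pen lathe's tailstock to its working notch

## Task

On the small lathe, lift the red-knobbed catch lever up over the bump that holds the tailstock parked, slide the tailstock towards the headstock, and let the catch drop fully into the working notch so that the tailstock is locked there. You cannot see the notch: it is under the chip cover and has to be found by feel. Then let go, and leave the jar, the wooden blank and the spanner where they lie.

Things in the scene. Friction and masses are not known exactly. Their poses are not given: they have to be found in the camera images.
- lathe: Small grey wood lathe, fixed to the bench. Origin: under the middle of its bed at bench height. y runs along the bed towards the headstock (big grey box centred 300 mm along +y, 240 mm high), -x is its front, where the catch lever sticks out, z is up. Bed 85 wide, 600 long, top at 75 mm. A covered channel for the catch tooth runs along its front (x -103 to -43 mm, up to 92 mm high).
- shield_edge (a point): Middle of the orange front edge of the level clear chip shield: lathe x -146, y 0, z 217 mm. The shield reaches 200 mm either way along y, back over the bed to x +44, 213 to 221 mm high. The edge is above the knob, 4 mm behind its centre, so a vertical gripper cannot get at the knob: come from the front, leaning 30 to 45 degrees (fingers pointing down and towards the lathe).
- tailstock (a joint): Travel of the tailstock in m: 0 = parked, grows along the lathe's +y, 0.15 = end. Mass 0.6 to 1 kg, slides with 1 to 3 N. The lowered tooth stands 3 mm before a bump and cannot pass; it is past it at 19 mm. From there it rides on a flat rail until, somewhere between 80 and 120 mm (differs each time), it can drop into a notch, 14 mm long for the 8 mm tooth. Kept lifted it passes by; the rail goes on.
- catch (a joint): Angle of the catch lever in rad: 0 = level, tooth fully down (parked or in the working notch); about 0.15 = tooth on the flat rail; 0.26 and more = tooth clear of the bump; 0.42 = upper stop. A spring presses it down with 3 to 6 N at the knob; let go, it snaps down on what is beneath. The knob stands 17 mm up on the rail, 30 mm up to clear the bump.
- catch_pivot (a point): Pivot of the catch lever on the tailstock, parked at lathe x -35, y -110, z 112 mm, 115 mm behind the knob's centre; the lever turns about a line through it along the bed. Moves with the tailstock.
- catch_knob (a point): Centre of the red ball knob, 26 mm in diameter, on the end of the catch lever (12 mm steel rod from knob to pivot). Parked it stands at lathe x -150, y -110, z 112 mm. Its y axis is the lathe's y. Grip it across, fingers closing along the bed. Pushing it along the bed pushes the tailstock; pushed with fingers held loosely either side of it, the catch is free to drop.
- spanner: Steel spanner, 170 mm long, lying on the bench before the lathe; not to be disturbed.
- wax_jar: Amber glass jar with metal lid, 58 mm in diameter, 55 mm high, standing on the bench in front of the lathe; not to be disturbed.
- pen_blank: Square dark wooden stick, 130 x 20 x 20 mm, lying on the bench; not to be disturbed.

How it is judged:
By the outcome, as a careful person would: the job done as asked, in the order asked, and still so for the second after the job is handed in, with the robot touching nothing.
It also fails if it takes over 38 s, if anything falls off the work surface, if the arm or the gripper's body presses on something with over 40 N, if the wrist force passes 120 N, or if a joint passes its speed limit or range.

## Robot

A 6-joint arm with a two-finger parallel gripper is mounted at the origin on the work surface. World frame = base frame: x ahead of the robot, y to its left, z up, the work surface at z = 0. Lengths are in mm, angles in rad, forces in N, time in s.
With the tool pointing down it reaches from about 300 to 775 mm from the base axis. Payload 14.6 kg.
Tool frame: the origin (TCP) lies midway between the tips of the shut fingers; the grasp point (between the pads) lies 19 mm behind it; x points along the fingers, z is the direction in which the jaws open and shut, and the axes are right-handed (so a half turn about x gives the same grasp; the last joint's range is limited). The gripper opens to 94 mm and grips with 3 to 60 N. Pads are 16 mm wide; open, the fingers measure 119 mm over their backs; the gripper's body (75 mm by 177 mm) begins 78 mm behind the grasp point.
Start: joints at [1.054, 0.3, 1.521, -0, 1.321, -0.067], TCP at [239.128, 495.285, 205.446] pointing down, gripper open.
Joint ranges: [-3.03, 3.03], [-0.79, 2.21], [0.23, 2.52], [-1.04, 4.18], [0, 3.07], [-2.55, 2.55]. Speed limits (rad/s): [2.22, 2.22, 2.57, 3.14, 3.14, 3.14].

## Interface

Orientations are given as [roll, pitch, yaw] about the fixed x, y, z axes, in that order (R = Rz(yaw) Ry(pitch) Rx(roll)).
In Python, from cell import * gives the robot as it stands.
- The arm moves only by the tool play_rows, never from a script. Its argument "motion" is one flat list of numbers, 7 for each row, row after row: the turn, a rotation vector about the tool's x, y, z in rad, then the shift along the tool's x, y, z in m, then the closure, from -1 (fully open) to 1 (shut), so that 0 is half open. In form: [rx, ry, rz, x, y, z, fingers, rx, ry, rz, x, y, z, fingers, ...]. A call has 1 to 20 rows; each row shifts and turns the pose as measured when the row begins, along the tool's axes as they then stand; what a row does not reach is not made up. A row lasts 1/10 s, in which the tool goes at most 50 mm and 8.59 degrees, less where a joint would pass 70% of its speed; a pose out of reach is approached as far as the arm can. A call with a gripper value outside its range is refused whole. The fingers move at their own pace and stop on an object; "newtons" is the grip in N (left out, the last holds). Time passes only in rows, so rows that do not move let the fingers close. It gives the time, the measured TCP pose, the force and the opening at its end, in the units of the state.
- read_state(): the state, without advancing time (a new reading comes with each control period).
- camera(name): name is "side" or "top"; returns (picture, depth): 384x512x3 uint8, blue, green, red; 384x512 float32, mm along the optical axis (not along the pixel's ray), 0 where there is no reading.
- camera_params(name): a dict with "fx", "fy", "cx", "cy" (pixels), "T" (4x4, takes a point from camera to world coordinates). Camera axes: x right, y down, z forward; pixel columns grow to the right and rows downward; lengths in mm; the calibration is good to about 2 mm. A picture is of the moment at which its call begins. camera_params takes no time and is no camera call.
- sign_off(): hands the job in, once; it reports no verdict.
Trained networks look in the newest picture that a camera, given by its name, has taken for a name from the list of things; names that differ only in an ending like _2 or _b are one class to them, and where a whole thing is asked for, a point or a joint stands for the part that bears it (a point fixed in the world has none). Each returns a list of dicts, best first, with "conf" (0 to 1); they miss things now and then, are a little off and sometimes report something else, mostly with a low value. They report only what shows in the picture. A call takes as long as a camera call.
- masks_of(camera, name): "region" (384x512 bool, what is visible of it).
- place_of(camera, name): "at" ([x, y, z] in mm, in the coordinates of the camera as it stood for that picture, good to about 4 mm: a listed point, or the origin of a listed thing).
The state is a dict: "clock": time; "joints": joint angles; "qd": joint speeds; "effort": joint torques, N m; "eef_pos": TCP position; "eef_rot": TCP orientation; "wrist_force": force on the tool from outside, world axes, zero at the start; "moment": the same for the moment, N m; "finger_gap": finger opening in mm.
Only numpy, scipy, OpenCV 4.12 (cv2) and the standard library are available. Lean on these libraries where they do the work, as an engineer would, in place of code of your own. Each camera call takes 0.05 s, during which the arm holds its last target.

## Working session

There is one attempt and no reset: what is moved stays moved. The work goes in short steps, Python scripts to look and compute and a tool call to move; the robot and the scene stay as the last step left them, time stands still between calls to the robot, and variables do not carry over. Pictures are saved under pics/ and viewed, and the job is handed in when it is done.

Besides the shell and the picture viewer there is one more tool, called as name(argument=value, ...), one argument or row to a line, values as JSON. play_rows: Moves the arm, as the interface text tells. Its arguments: {"type":"object","properties":{"motion":{"type":"array","items":{"type":"number"}},"newtons":{"type":"number"}},"required":["motion"]}

```bash
mkdir -p pics; ls
cat > h.py <<'E'
import numpy as np, cv2
from cell import *
from scipy.spatial.transform import Rotation as R
def w(cam,p):
    T=np.array(camera_params(cam)["T"]); return (T@np.append(p,1))[:3]
E
python3 - <<'E'
from h import *
s=read_state(); print({k:np.round(v,3) for k,v in s.items()})
for c in ("side","top"):
    im,d=camera(c); cv2.imwrite(f"pics/{c}0.png",im); np.save(f"{c}0.npy",d)
    for n in ("lathe","catch_knob","catch_pivot","shield_edge","wax_jar","spanner","pen_blank"):
        print(c,n,[(np.round(w(c,r["at"]),1),round(r["conf"],2)) for r in place_of(c,n)[:2]])
E
```

```text
pics
{'clock': np.float64(0.0), 'joints': array([ 1.054,  0.3  ,  1.522,  0.   ,  1.321, -0.067]), 'qd': array([-0.001, -0.001, -0.002, -0.001, -0.   ,  0.   ]), 'effort': array([-1.0000e-03, -5.3182e+01, -3.5273e+01,  7.1000e-02,  2.4000e-02,
       -0.0000e+00]), 'eef_pos': array([238.988, 495.059, 204.875]), 'eef_rot': array([ 3.069,  1.57 , -2.093]), 'wrist_force': array([ 0.372, -0.308, -0.938]), 'moment': array([-0.003, -0.002,  0.008]), 'finger_gap': np.float64(94.03)}
side lathe [(array([681.3,  83.8,  -2.2]), 0.93)]
side catch_knob [(array([517.4,  -4.1, 115.5]), 0.68)]
side catch_pivot []
side shield_edge [(array([539.9, 105.3, 220.5]), 0.8)]
side wax_jar [(array([544.3, 239.1,   2.7]), 0.82)]
side spanner [(array([470.9, 100.1,   1.4]), 0.71), (array([541.5, 242.6,   0.9]), 0.37)]
side pen_blank [(array([ 487. , -121.4,    2. ]), 0.61)]
top lathe [(array([539.5, 103.2, 213. ]), 0.39)]
top catch_knob [(array([516.6,  -8.1, 114. ]), 0.37)]
top catch_pivot []
top shield_edge [(array([538.5, 103.1, 213.1]), 0.77)]
top wax_jar []
top spanner [(array([473.8,  99.2,  -1.2]), 0.75)]
top pen_blank [(array([ 490.4, -123.2,    4.1]), 0.91)]
```

View pics/side0.png

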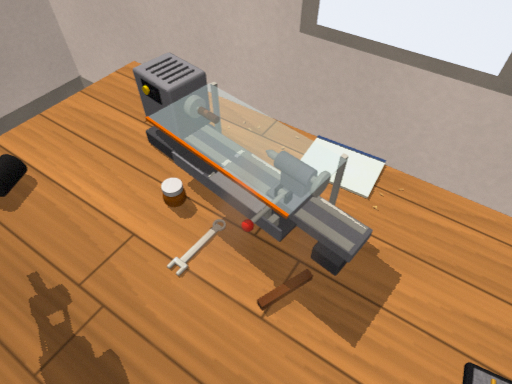

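View pics/top0.png

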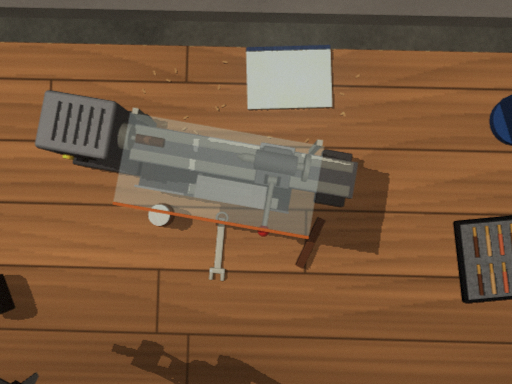

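Run:
```python
from h import *
# knob: red pixels with depth, sphere fit; orange edge line
for c in ("side","top"):
    im=cv2.imread(f"pics/{c}0.png"); d=np.load(f"{c}0.npy"); P=camera_params(c)
    hsv=cv2.cvtColor(im,cv2.COLOR_BGR2HSV).astype(int)
    H,S,V=hsv[...,0],hsv[...,1],hsv[...,2]
    for nm,m in (("red",((H<5)|(H>172))&(S>150)&(V>60)),("orange",(H>=6)&(H<=18)&(S>150)&(V>120))):
        n,l,st,ce=cv2.connectedComponentsWithStats(m.astype(np.uint8))
        for i in range(1,n):
            if st[i,4]<30: continue
            v,u=np.where((l==i)&(d>0)); z=d[v,u]
            if len(z)==0: continue
            X=np.c_[(u-P["cx"])/P["fx"]*z,(v-P["cy"])/P["fy"]*z,z,np.ones(len(z))]@np.array(P["T"]).T
            X=X[:,:3]; print(c,nm,st[i],ce[i].round(0),"mean",X.mean(0).round(1),"min",np.percentile(X,2,0).round(1),"max",np.percentile(X,98,0).round(1))
            if nm=="red":
                A=np.c_[2*X,np.ones(len(X))]; s=np.linalg.lstsq(A,(X**2).sum(1),rcond=None)[0]
                print("sphere",s[:3].round(1),np.sqrt(s[3]+s[:3]@s[:3]).round(1))
            else:
                q=np.linalg.svd(X-X.mean(0),full_matrices=False)[2][0]; print("dir",q.round(3))
```

```text
side red [242 220  11  11 103] [247. 225.] mean [513.8  -8.4 119.8] min [506.2 -17.2 111.8] max [524.2   1.9 125.1]
sphere [517.2  -6.6 113.8] 11.1
side orange [    0    61   512   323 93910] [240. 266.] mean [494.8  24.1   1.1] min [ 152.8 -504.9   -2.9] max [921.  778.3   2.3]
dir [-0.249  0.969  0.001]
side orange [284 123  32  17  91] [303. 132.] mean [ 9.631e+02  9.680e+01 -5.000e-01] min [953.1  57.4  -3.5] max [971.1 160.2   2.3]
dir [-0.068 -0.998 -0.007]
side orange [320 184  12  16  87] [327. 192.] mean [ 7.853e+02 -7.250e+01 -6.000e-01] min [764.4 -84.2  -2.7] max [814.8 -63.9   1.7]
dir [-0.986 -0.167  0.007]
side orange [251 224   8   9  36] [254. 228.] mean [574.5  15.2  15.9] min [517.8 -18.2  -2.7] max [594.1  26.8 117.1]
dir [ 0.471  0.278 -0.837]
side orange [ 47 310  18  16 183] [ 56. 317.] mean [187.1 229.3  -0.4] min [174.6 214.3  -2.7] max [200.7 244.6   2.1]
dir [-0.242  0.97  -0.01 ]
side orange [  0 344  39  40 794] [ 13. 370.] mean [ 84.2 211.9  -0.3] min [ 64.5 164.5  -2.7] max [ 96.7 262.    2.1]
dir [ 0.009  1.    -0.002]
side orange [ 36 371  10  13  56]
[... 2573 characters left out ...]
43.4  -0.7] min [233.  217.   -5.5] max [252.1 629.2   3.6]
dir [-0.009  1.    -0.   ]
top orange [ 190  339  322   23 4158] [381. 350.] mean [ 230.5 -302.2    0. ] min [ 211.8 -604.5   -4.5] max [251.9  95.7   4.5]
dir [-0.012  1.    -0.001]
top orange [  0 342  92   8 352] [ 39. 346.] mean [217.1 537.6  -0.8] min [211.4 417.4  -5.3] max [222.7 630.6   3.5]
dir [-0.     1.     0.003]
top orange [  0 351  61   9 287] [ 23. 356.] mean [191.5 573.9  -0.8] min [183.1 493.9  -5.2] max [200.9 631.9   3.3]
dir [-0.002 -1.     0.006]
top orange [ 257  360  255   16 2041] [400. 367.] mean [ 1.911e+02 -3.497e+02  1.000e-01] min [ 178.7 -603.8   -4.5] max [202.2 -42.3   4.6]
dir [-0.003 -1.     0.001]
```

Run:
```python
from h import *
for c in ("side","top"):
    im=cv2.imread(f"pics/{c}0.png"); d=np.load(f"{c}0.npy"); P=camera_params(c)
    H,S,V=[x.astype(int) for x in cv2.split(cv2.cvtColor(im,cv2.COLOR_BGR2HSV))]
    v,u=np.where((d>0)&(S>180)&(H<20)); z=d[v,u]
    X=(np.c_[(u-P["cx"])/P["fx"]*z,(v-P["cy"])/P["fy"]*z,z,np.ones(len(z))]@np.array(P["T"]).T)[:,:3]
    k=(X[:,2]>207)&(X[:,2]<226)&(abs(X[:,0]-540)<70); X=X[k]
    l=cv2.fitLine(X.astype(np.float32),cv2.DIST_HUBER,0,.01,.01).ravel()
    print(c,len(X),l.round(4),"yaw",np.degrees(np.arctan2(-l[0],l[1])),X.min(0),X.max(0))
    t=(X-l[3:])@l[:3]; print("mid",(l[3:]+l[:3]*(t.min()+t.max())/2).round(1), t.max()-t.min())
```

```text
side 646 [ 1.470000e-01  9.891000e-01 -1.400000e-03  5.376217e+02  8.475850e+01
  2.197911e+02] yaw -8.455429 [507.97619146 -95.35558253 211.4173418 ] [572.87970702 300.30381347 223.23593162]
mid [540.2 102.4 219.8] 400.0053482047207
top 519 [ 1.477000e-01  9.890000e-01 -9.000000e-04  5.416284e+02  9.333510e+01
  2.207552e+02] yaw -8.495716 [511.73107437 -95.98227298 215.23840021] [574.19872345 298.26675691 225.61625373]
mid [542.8 101.2 220.7] 399.1029165526446
```

```bash
cat >> h.py <<'E'
YAW=np.radians(-8.47)
ex=np.array([np.cos(YAW),np.sin(YAW),0]); ey=np.array([-np.sin(YAW),np.cos(YAW),0]); ez=np.array([0,0,1.])
def pose():
    s=read_state(); return s, np.array(s["eef_pos"]), R.from_euler("xyz",s["eef_rot"])
def goal(lean,sgn):
    L=np.radians(lean); x=np.sin(L)*ex-np.cos(L)*ez; z=sgn*ey; return R.from_matrix(np.c_[x,np.cross(z,x),z])
def rows(pt,Rt,n,s=None):
    _,p,r=pose(); dr=(r.inv()*Rt).as_rotvec()
    print("total rot deg",np.degrees(np.linalg.norm(dr)),"shift",np.linalg.norm(pt-p))
    for i in range(n):
        ri=r*R.from_rotvec(dr*i/n); print((dr/n).round(4).tolist(), (ri.inv().apply((pt-p)/n)/1000).round(4).tolist())
E
python3 - <<'E'
from h import *
K=np.array([518,-6,113.]); 
_,p,r=pose(); print(r.as_matrix().round(3))
for s in (1,-1):
    G=goal(42,s); rows(K-71*G.apply([1,0,0]),G,14 if s==1 else 14)
E
```

```text
[[-0.    -0.901  0.435]
 [-0.     0.435  0.901]
 [-1.    -0.    -0.   ]]
total rot deg 45.273727463706734 shift 547.412736570853
[-0.0206, -0.0079, -0.052] [0.0028, -0.0303, -0.0246]
[-0.0206, -0.0079, -0.052] [0.0042, -0.0296, -0.0252]
[-0.0206, -0.0079, -0.052] [0.0055, -0.0288, -0.0259]
[-0.0206, -0.0079, -0.052] [0.0068, -0.0279, -0.0265]
[-0.0206, -0.0079, -0.052] [0.008, -0.027, -0.0271]
[-0.0206, -0.0079, -0.052] [0.0091, -0.026, -0.0277]
[-0.0206, -0.0079, -0.052] [0.0102, -0.0249, -0.0283]
[-0.0206, -0.0079, -0.052] [0.0113, -0.0238, -0.0289]
[-0.0206, -0.0079, -0.052] [0.0123, -0.0225, -0.0295]
[-0.0206, -0.0079, -0.052] [0.0132, -0.0213, -0.0301]
[-0.0206, -0.0079, -0.052] [0.014, -0.0199, -0.0306]
[-0.0206, -0.0079, -0.052] [0.0147, -0.0186, -0.0311]
[-0.0206, -0.0079, -0.052] [0.0154, -0.0171, -0.0316]
[-0.0206, -0.0079, -0.052] [0.016, -0.0157, -0.032]
total rot deg 163.8582865937472 shift 547.412736570853
[0.1904, -0.0731, 0.0111] [0.0028, -0.0303, -0.0246]
[0.1904, -0.0731, 0.0111] [0.0009, -0.0344, -0.0186]
[0.1904, -0.0731, 0.0111] [-0.0006, -0.0373, -0.0117]
[0.1904, -0.0731, 0.0111] [-0.0016, -0.0388, -0.0044]
[0.1904, -0.0731, 0.0111] [-0.0021, -0.0389, 0.0032]
[0.1904, -0.0731, 0.0111] [-0.002, -0.0376, 0.0107]
[0.1904, -0.0731, 0.0111] [-0.0014, -0.0348, 0.0177]
[0.1904, -0.0731, 0.0111] [-0.0002, -0.0308, 0.024]
[0.1904, -0.0731, 0.0111] [0.0014, -0.0257, 0.0294]
[0.1904, -0.0731, 0.0111] [0.0035, -0.0197, 0.0336]
[0.1904, -0.0731, 0.0111] [0.0059, -0.0131, 0.0364]
[0.1904, -0.0731, 0.0111] [0.0085, -0.0061, 0.0377]
[0.1904, -0.0731, 0.0111] [0.0112, 0.001, 0.0375]
[0.1904, -0.0731, 0.0111] [0.0139, 0.0078, 0.0357]
```

play_rows(
  motion=[-0.02, -0.008, -0.052, 0.003, -0.03, -0.025, -0.3, -0.02, -0.008, -0.052, 0.004, -0.03, -0.025, -0.3, -0.02, -0.008, -0.052, 0.005, -0.029, -0.026, -0.3, -0.02, -0.008, -0.052, 0.007, -0.028, -0.026, -0.3, -0.02, -0.008, -0.052, 0.008, -0.027, -0.027, -0.3, -0.02, -0.008, -0.052, 0.009, -0.026, -0.028, -0.3, -0.02, -0.008, -0.052, 0.01, -0.025, -0.028, -0.3, -0.02, -0.008, -0.052, 0.011, -0.024, -0.029, -0.3, -0.02, -0.008, -0.052, 0.012, -0.022, -0.03, -0.3, -0.02, -0.008, -0.052, 0.013, -0.021, -0.03, -0.3, -0.02, -0.008, -0.052, 0.014, -0.02, -0.03, -0.3],
  newtons=25,
)

```text
clock: 1.9
eef_pos: [427.2, 96.9, 178.6]
eef_rot: [-1.536, 0.968, -0.172]
wrist_force: [1.0, 0.6, 0.1]
finger_gap: 60.9
```

Run:
```python
from h import *
K=np.array([518,-6,113.]); 
s,p,r=pose(); print(s["clock"],p,r.as_matrix().round(3),s["joints"],s["wrist_force"])
G=goal(42,1); rows(K-71*G.apply([1,0,0]),G,8)
```

```text
1.9 [427.16778061  96.89443313 178.62516482] [[ 0.559 -0.805  0.199]
 [-0.097  0.175  0.98 ]
 [-0.824 -0.567  0.02 ]] [ 0.29842117 -0.19600918  2.22800506 -0.46500205  0.61057837 -0.74956274] [0.98203112 0.62727899 0.13631354]
total rot deg 8.09526171205286 shift 106.22508120437664
[-0.0067, -0.0022, -0.0162] [0.0056, -0.0056, -0.0107]
[-0.0067, -0.0022, -0.0162] [0.0056, -0.0054, -0.0107]
[-0.0067, -0.0022, -0.0162] [0.0057, -0.0053, -0.0108]
[-0.0067, -0.0022, -0.0162] [0.0057, -0.0051, -0.0108]
[-0.0067, -0.0022, -0.0162] [0.0058, -0.0049, -0.0109]
[-0.0067, -0.0022, -0.0162] [0.0059, -0.0048, -0.0109]
[-0.0067, -0.0022, -0.0162] [0.0059, -0.0046, -0.011]
[-0.0067, -0.0022, -0.0162] [0.006, -0.0044, -0.011]
```

play_rows(
  motion=[-0.014, -0.005, -0.034, 0.011, -0.011, -0.022, -0.3, -0.013, -0.004, -0.033, 0.011, -0.011, -0.022, -0.3, -0.013, -0.004, -0.033, 0.012, -0.01, -0.022, -0.3, -0.013, -0.004, -0.033, 0.012, -0.009, -0.022, -0.3, 0, 0, 0, 0, 0, 0, -0.3],
)

```text
clock: 2.4
eef_pos: [472.7, -8.6, 167.2]
eef_rot: [-1.576, 0.822, -0.155]
wrist_force: [-0.5, 0.4, 0.3]
finger_gap: 61.4
```

Run:
```python
from h import *
K=np.array([518,-6,113.]); 
s,p,r=pose(); print(s["clock"],p,r.as_matrix().round(3),s["joints"],s["wrist_force"])
G=goal(42,1); rows(K-71*G.apply([1,0,0]),G,1);rows(K+19*G.apply([1,0,0]),G,1)
im,d=camera("side"); cv2.imwrite("pics/side1.png",cv2.resize(im[100:330,100:400],None,fx=2.5,fy=2.5))
print([(np.round(w("side",q["at"]),1),round(q["conf"],2)) for q in place_of("side","catch_knob")])
```

```text
2.4 [472.68304431  -8.59454401 167.18502834] [[ 0.672 -0.725  0.151]
 [-0.105  0.108  0.989]
 [-0.733 -0.68  -0.003]] [-0.05794369 -0.15759452  2.29478115 -0.25255116  0.26645362 -1.26066236] [-0.53607521  0.37615882  0.34509157]
total rot deg 0.9187804819700096 shift 9.840192275062204
[-0.0002, -0.0047, 0.0153] [-0.0011, 0.0032, 0.0092]
total rot deg 0.9187804819700096 shift 89.54061398757143
[-0.0002, -0.0047, 0.0153] [0.0889, 0.0046, 0.0097]
[(array([520.1,  -2.8, 111.2]), 0.86)]
```

View pics/side1.png

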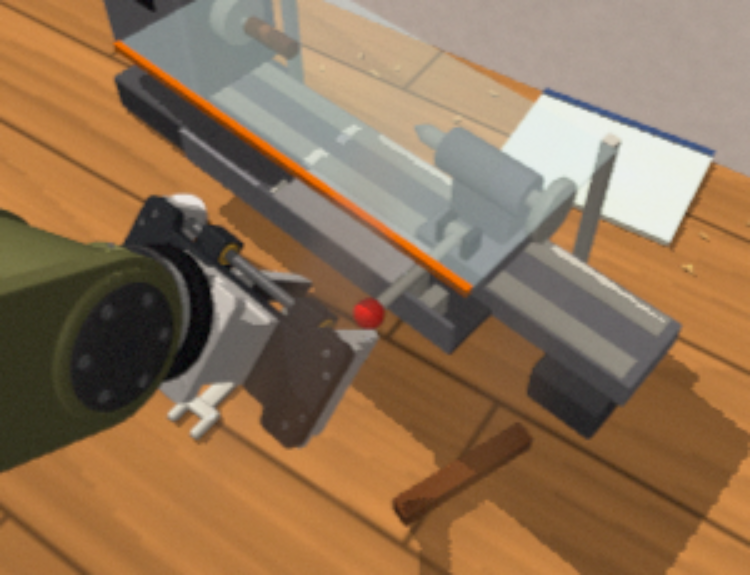

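play_rows(
  motion=[0, -0.005, 0.015, 0.01, 0.004, 0.01, -0.3, 0, 0, 0, 0.02, 0, 0, -0.3, 0, 0, 0, 0.02, 0, 0, -0.3, 0, 0, 0, 0, 0, 0, -0.3],
)

```text
clock: 2.9
eef_pos: [505.5, 2.9, 129.0]
eef_rot: [-1.564, 0.837, -0.14]
wrist_force: [-0.5, 0.9, -0.8]
finger_gap: 61.1
```

Run:
```python
from h import *
K=np.array([518.5,-5.5,112.5]); 
s,p,r=pose(); print(s["clock"],p,r.as_matrix().round(3),s["joints"],s["wrist_force"])
G=goal(42,1); rows(K+19*G.apply([1,0,0]),G,1)
for c in ("side","top"):
  im,d=camera(c); cv2.imwrite(f"pics/{c}2.png",cv2.resize(im[120:330,150:400],None,fx=2.8,fy=2.8))
```

```text
2.9 [505.49707411   2.91114257 129.04574282] [[ 0.663 -0.734  0.144]
 [-0.093  0.11   0.99 ]
 [-0.742 -0.67   0.004]] [-0.02595112  0.01187083  2.24575301 -0.46338412  0.17090145 -1.02207311] [-0.45445827  0.92887105 -0.84121707]
total rot deg 0.31898173208055824 shift 41.23528357123414
[-0.0005, 0.0055, 0.001] [0.0407, 0.0006, -0.0066]
```

View pics/side2.png

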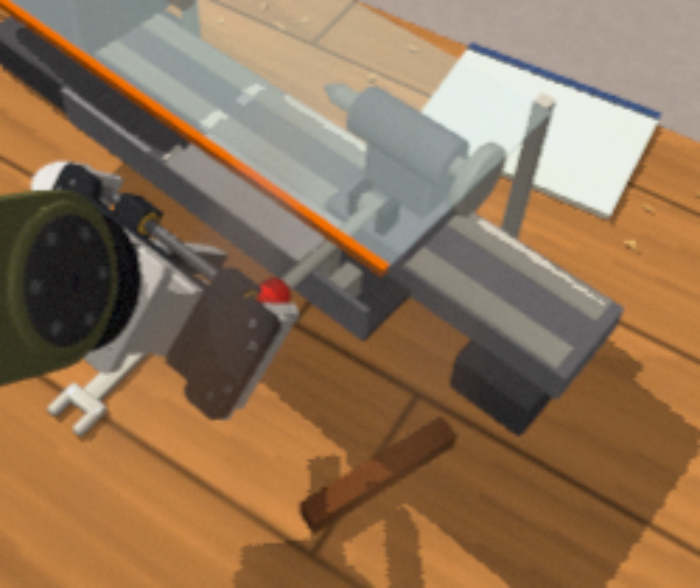

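View pics/top2.png

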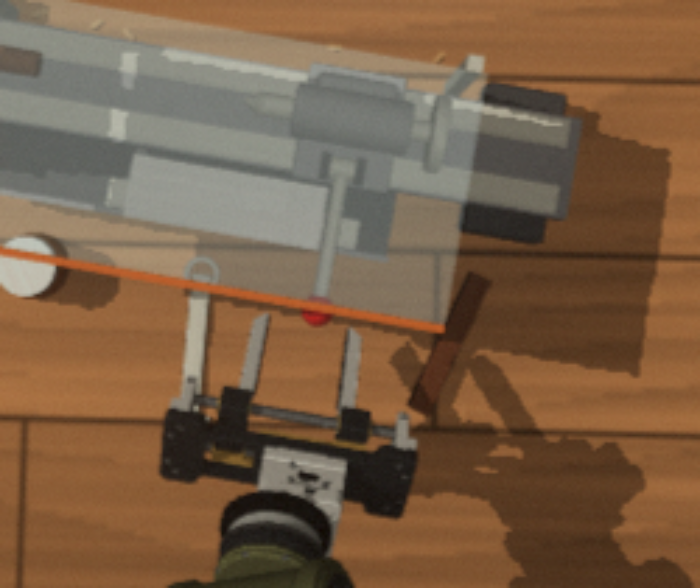

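Run:
```python
from h import *
K=np.array([518.5,-5.5,112.5]); 
G=goal(36,1); rows(K+19*G.apply([1,0,0]),G,4)
```

```text
total rot deg 6.158261754469978 shift 42.49857377419333
[-0.0001, 0.0013, 0.0268] [0.0105, 0.0008, -0.0016]
[-0.0001, 0.0013, 0.0268] [0.0105, 0.0006, -0.0016]
[-0.0001, 0.0013, 0.0268] [0.0105, 0.0003, -0.0016]
[-0.0001, 0.0013, 0.0268] [0.0105, -0.0, -0.0016]
```

play_rows(
  motion=[0, 0.001, 0.053, 0.005, 0.001, -0.005, -0.3, 0, 0.001, 0.053, 0.01, 0.001, -0.002, -0.3, 0, 0, 0, 0.01, 0, 0, -0.3, 0, 0, 0, 0.01, 0, 0, -0.3, 0, 0, 0, 0.006, 0, 0, -0.3, 0, 0, 0, 0, 0, 0, -0.1],
)

```text
clock: 3.6
eef_pos: [526.9, -4.6, 98.9]
eef_rot: [-1.562, 0.938, -0.135]
wrist_force: [0.2, -1.5, 0.5]
finger_gap: 56.1
```

Run:
```python
from h import *
K=np.array([518.5,-5.5,112.5]); 
s,p,r=pose(); print(s["clock"],p,s["joints"],s["wrist_force"])
G=goal(36,1); rows(K+19*G.apply([1,0,0]),G,1)
for c in ("side","top"):
  im,d=camera(c); cv2.imwrite(f"pics/{c}3.png",cv2.resize(im[150:300,180:340],None,fx=4,fy=4))
```

```text
3.6 [526.87955519  -4.57606441  98.93131825] [-0.05355817  0.1324401   2.15408393 -0.21265801  0.22896151 -1.28891718] [ 0.19961662 -1.4995068   0.4595278 ]
total rot deg 0.5166785851514715 shift 4.118150828128891
[0.0015, 0.0078, 0.0043] [0.0032, -0.0014, -0.0022]
```

View pics/side3.png

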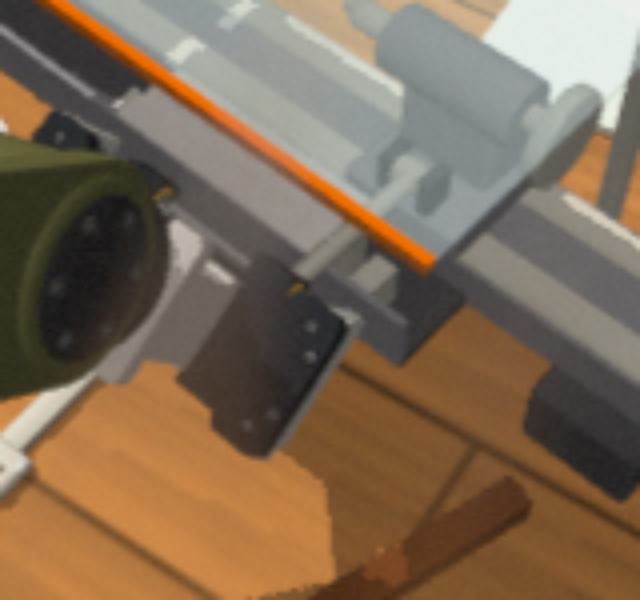

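View pics/top3.png

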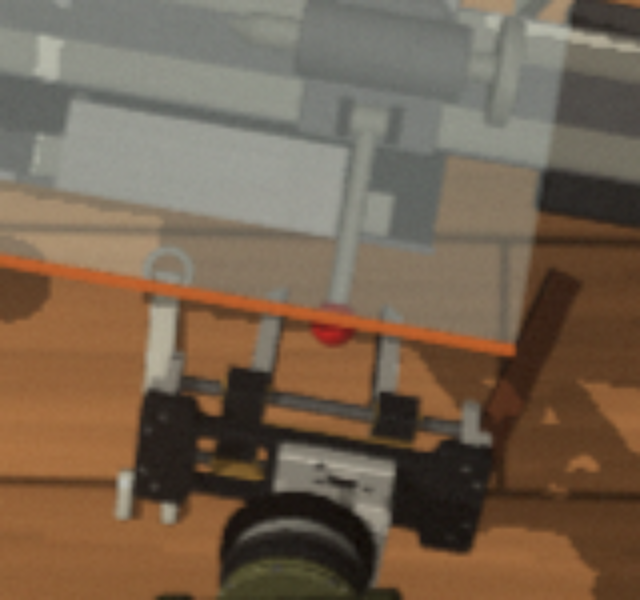

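play_rows(
  motion=[0, 0.008, 0.004, 0.003, -0.001, -0.002, 0.2, 0, 0, 0, 0, 0, 0, 0.4, 0, 0, 0, 0, 0, 0, 1, 0, 0, 0, 0, 0, 0, 1, 0, 0, 0, 0, 0, 0, 1, 0, 0, 0, 0, 0, 0, 1],
  newtons=25,
)

```text
clock: 4.3
eef_pos: [528.6, -6.3, 98.4]
eef_rot: [-1.571, 0.94, -0.146]
wrist_force: [4.5, -1.0, -4.1]
finger_gap: 24.6
```

Run:
```python
from h import *
s,p,r=pose(); print(s["clock"],p,s["joints"],s["wrist_force"],s["finger_gap"])
print("grasp pt",p-19*r.apply([1,0,0]), r.as_matrix().round(3))
for n,v in (("up",ez),("ey",ey),("ex",ex)): print(n,r.inv().apply(v).round(3))
```

```text
4.3 [528.62186198  -6.26194538  98.4345364 ] [-0.05290879  0.13792658  2.14819121 -0.24039945  0.23331039 -1.26168717] [ 4.45445665 -0.97445423 -4.14663758] 24.581106342461403
grasp pt [517.53681999  -4.62755372 113.77893629] [[ 0.583 -0.799  0.145]
 [-0.086  0.117  0.989]
 [-0.808 -0.59  -0.   ]]
up [-0.808 -0.59  -0.   ]
ey [ 0.001 -0.002  1.   ]
ex [ 0.59  -0.808 -0.002]
```

play_rows(
  motion=[0, 0, 0, -0.0032, -0.0024, 0, 1, 0, 0, 0, -0.0032, -0.0024, 0, 1, 0, 0, 0, -0.0032, -0.0024, 0, 1, 0, 0, 0, 0, 0, 0, 1],
)

```text
clock: 4.7
eef_pos: [529.0, -6.4, 110.6]
eef_rot: [-1.571, 0.94, -0.146]
wrist_force: [4.9, 0.5, -5.0]
finger_gap: 24.8
```

Run:
```python
from h import *
s,p,r=pose(); print(s["clock"],p,s["joints"],s["wrist_force"],s["finger_gap"], s["moment"])
print("grasp pt",p-19*r.apply([1,0,0]))
for c in ("side",):
  im,d=camera(c); cv2.imwrite(f"pics/{c}4.png",cv2.resize(im[150:300,180:340],None,fx=4,fy=4))
```

```text
4.7 [528.98594787  -6.37661046 110.60810118] [-0.05329428  0.11280637  2.13902714 -0.20887653  0.26667789 -1.29424133] [ 4.92897066  0.54663962 -4.96776189] 24.78852586488407 [0.34916678 0.28958574 0.1779776 ]
grasp pt [517.90131157  -4.74556268 125.95314993]
```

View pics/side4.png

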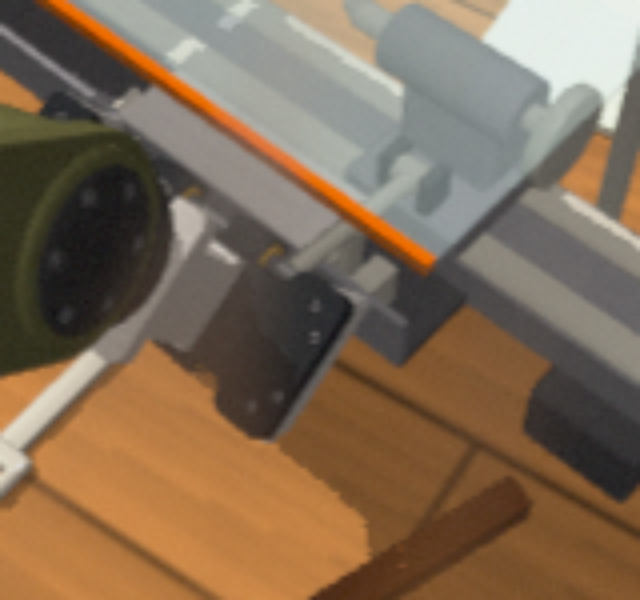

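play_rows(
  motion=[0, 0, 0, -0.0026, -0.0026, 0, 1, 0, 0, 0, -0.0026, -0.0028, 0, 1, 0, 0, 0, -0.0024, -0.0029, 0, 1, 0, 0, 0, -0.0024, -0.003, 0, 1, 0, 0, 0, -0.0023, -0.003, 0, 1, 0, 0, 0, -0.0023, -0.003, 0, 1, 0, 0, 0, 0, 0, 0, 1],
)

```text
clock: 5.45
eef_pos: [532.9, -7.0, 131.2]
eef_rot: [-1.571, 0.946, -0.147]
wrist_force: [4.0, 2.1, -6.5]
finger_gap: 24.6
```

Run:
```python
from h import *
s,p,r=pose(); print(s["clock"],p,s["joints"],s["wrist_force"],s["finger_gap"], s["moment"])
print("grasp pt",p-19*r.apply([1,0,0]))
for c in ("side",):
  im,d=camera(c); cv2.imwrite(f"pics/{c}5.png",cv2.resize(im[150:300,180:340],None,fx=4,fy=4))
```

```text
5.45 [532.90060336  -6.95495166 131.21199114] [-0.05440018  0.08116145  2.10962967 -0.16584548  0.33216413 -1.33970707] [ 3.95180515  2.0608518  -6.49482631] 24.602460707152662 [0.48934532 0.46224656 0.27201891]
grasp pt [521.90461034  -5.33183609 146.62152174]
```

View pics/side5.png

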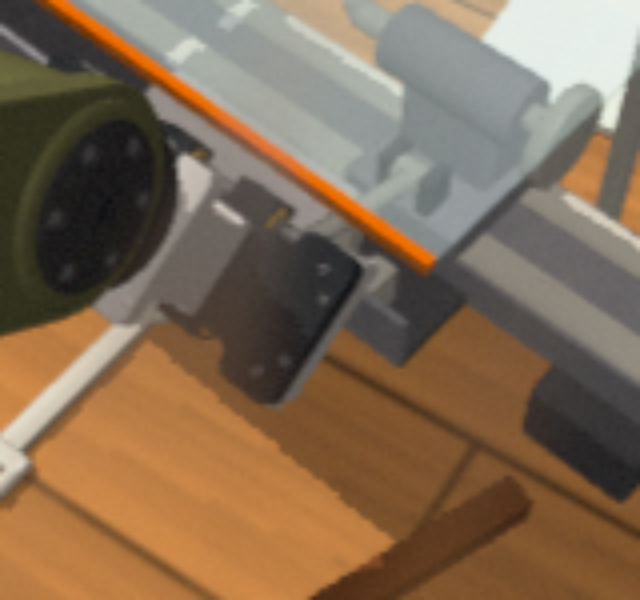

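play_rows(
  motion=[0, 0, 0, -0.0024, -0.003, 0, 1, 0, 0, 0, 0, 0, 0.003, 1, 0, 0, 0, 0, 0, 0.004, 1, 0, 0, 0, 0, 0, 0.004, 1, 0, 0, 0, 0, 0, 0.004, 1, 0, 0, 0, 0, 0, 0, 1],
)

```text
clock: 6.1
eef_pos: [535.9, 8.5, 134.0]
eef_rot: [-1.572, 0.947, -0.148]
wrist_force: [3.8, -1.9, -7.1]
finger_gap: 24.6
```

Run:
```python
from h import *
s,p,r=pose(); print(s["clock"],p,s["joints"],s["wrist_force"],s["finger_gap"], s["moment"])
g=p-19*r.apply([1,0,0]); print("grasp pt",g,"along",(g-[517.5,-4.6,113.8])@np.c_[ex,ey,ez])
```

```text
6.1 [535.91245108   8.48516117 133.96757313] [-0.01255661  0.08511335  2.09672893 -0.23320313  0.34899219 -1.24238054] [ 3.77562698 -1.87911673 -7.09304178] 24.61589698363368 [ 0.08363446  0.51103731 -0.05618626]
grasp pt [524.93498468  10.1245672  149.3885841 ] along [ 5.18508797 15.65907849 35.5885841 ]
```

play_rows(
  motion=[0, 0, 0, 0, 0, 0.004, 1, 0, 0, 0, 0, 0, 0.004, 1, 0, 0, 0, 0, 0, 0.004, 1, 0, 0, 0, 0, 0, 0.003, 1, 0, 0, 0, 0, 0, 0, 1],
)

```text
clock: 6.6
eef_pos: [538.3, 24.8, 133.8]
eef_rot: [-1.572, 0.947, -0.148]
wrist_force: [3.9, -1.2, -7.4]
finger_gap: 24.9
```

Run:
```python
from h import *
s,p,r=pose(); print(s["clock"],p,s["joints"],s["wrist_force"],s["finger_gap"], s["moment"])
g=p-19*r.apply([1,0,0]); print("grasp pt",g,"along",(g-[517.5,-4.6,113.8])@np.c_[ex,ey,ez])
for c in ("side","top"):
  im,d=camera(c); cv2.imwrite(f"pics/{c}6.png",cv2.resize(im[130:290,170:340],None,fx=4,fy=4) if c=="side" else cv2.resize(im[120:270,180:380],None,fx=3.5,fy=3.5))
```

```text
6.6 [538.28306387  24.7794563  133.79864481] [ 0.03008971  0.09441795  2.086806   -0.29924757  0.35893429 -1.14604172] [ 3.8598906  -1.18218761 -7.4043675 ] 24.940219267638053 [ 0.01022037  0.51964443 -0.13391242]
grasp pt [527.30809866  26.41759353 149.22157076] along [ 5.13249369 32.12393836 35.42157076]
```

View pics/side6.png

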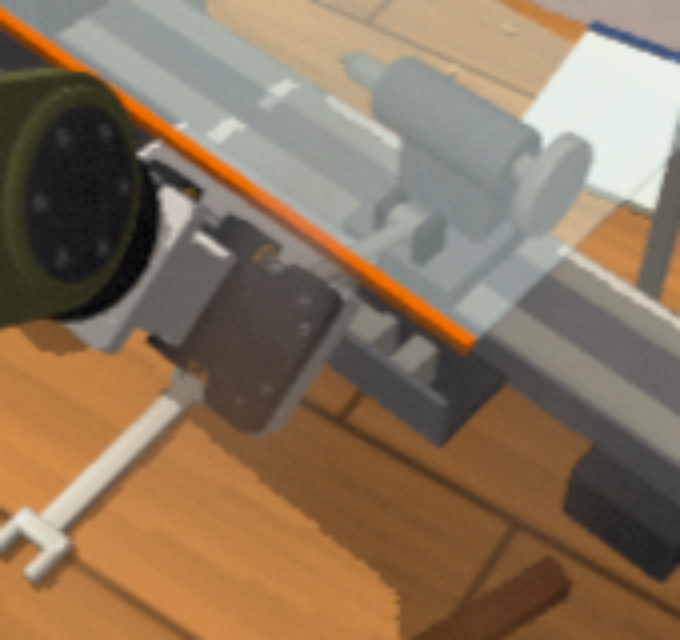

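View pics/top6.png

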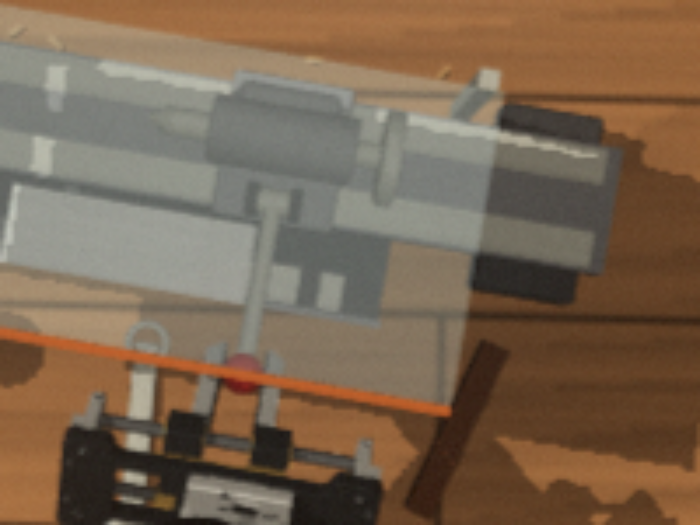

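play_rows(
  motion=[0, 0, 0, 0.0024, 0.003, 0, 1, 0, 0, 0, 0.0024, 0.003, 0, 1, 0, 0, 0, 0.0024, 0.0028, 0, 1, 0, 0, 0, 0.0025, 0.0026, 0, 1, 0, 0, 0, 0.0025, 0.0026, 0, 1, 0, 0, 0, 0, 0, 0, 1],
)

```text
clock: 7.3
eef_pos: [535.3, 25.3, 117.2]
eef_rot: [-1.57, 0.94, -0.146]
wrist_force: [-4.1, 1.0, 0.7]
finger_gap: 24.4
```

```bash
cat >> h.py <<'E'
def st():
    s,p,r=pose(); g=p-19*r.apply([1,0,0]); print("t",round(s["clock"],2),"F lathe",(np.array(s["wrist_force"])@np.c_[ex,ey,ez]).round(1),"gap",round(s["finger_gap"],1),"along",((g-[517.5,-4.6,113.8])@np.c_[ex,ey,ez]).round(1),"q",np.round(s["joints"],2))
E
python3 -c "
from h import *
st()"
```

```text
t 7.3 F lathe [-4.2  0.3  0.7] gap 24.4 along [ 2.  32.2 18.7] q [ 0.03  0.12  2.11 -0.35  0.31 -1.09]
```

play_rows(
  motion=[0, 0, 0, 0, 0, 0, 0.32, 0, 0, 0, 0, 0, 0, 0.32, 0, 0, 0, 0.0035, 0.0025, 0, 0.32, 0, 0, 0, 0.0035, 0.0025, 0, 0.32, 0, 0, 0, 0, 0, 0, 0.32],
)

```text
clock: 7.8
eef_pos: [536.0, 25.3, 108.5]
eef_rot: [-1.569, 0.938, -0.145]
wrist_force: [-0.3, 0.6, 0.5]
finger_gap: 32.1
```

```bash
python3 -c "
from h import *
st()"
```

```text
t 7.8 F lathe [-0.4  0.6  0.5] gap 32.1 along [ 2.7 32.3 10.1] q [ 0.03  0.14  2.12 -0.38  0.28 -1.06]
```

play_rows(
  motion=[0, 0, 0, 0, 0, 0.004, 0.32, 0, 0, 0, 0, 0, 0.004, 0.32, 0, 0, 0, 0, 0, 0.004, 0.32, 0, 0, 0, 0, 0, 0.004, 0.32, 0, 0, 0, 0, 0, 0.004, 0.32, 0, 0, 0, 0, 0, 0.004, 0.32, 0, 0, 0, 0, 0, 0.004, 0.32, 0, 0, 0, 0, 0, 0.004, 0.32, 0, 0, 0, 0, 0, 0.003, 0.32, 0, 0, 0, 0, 0, 0, 0.32],
)

```text
clock: 8.8
eef_pos: [540.9, 57.2, 108.5]
eef_rot: [-1.582, 0.942, -0.164]
wrist_force: [0.5, -0.2, 0.4]
finger_gap: 31.9
```

Run:
```python
from h import *
st()
for c in ("side","top"):
  im,d=camera(c); cv2.imwrite(f"pics/{c}7.png",cv2.resize(im[120:290,150:340],None,fx=3.5,fy=3.5) if c=="side" else cv2.resize(im[120:270,160:340],None,fx=3.8,fy=3.8))
```

```text
t 8.8 F lathe [ 0.5 -0.2  0.4] gap 31.9 along [ 2.8 64.8 10.1] q [ 0.12  0.16  2.09 -0.54  0.33 -0.83]
```

View pics/side7.png

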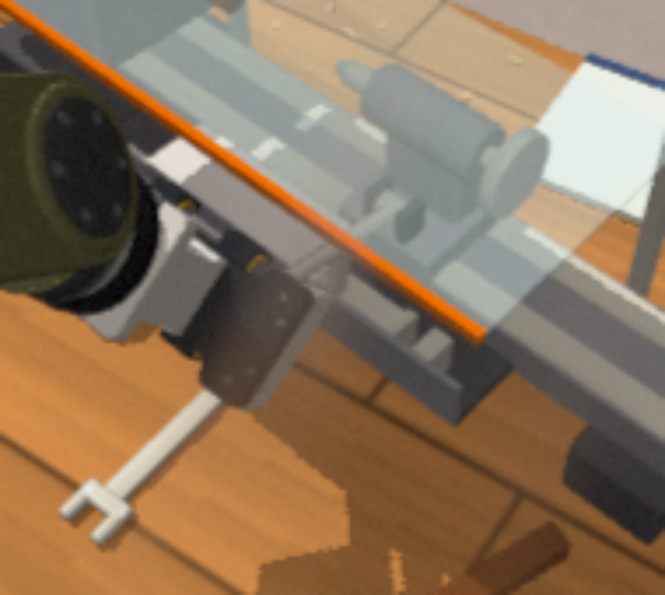

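View pics/top7.png

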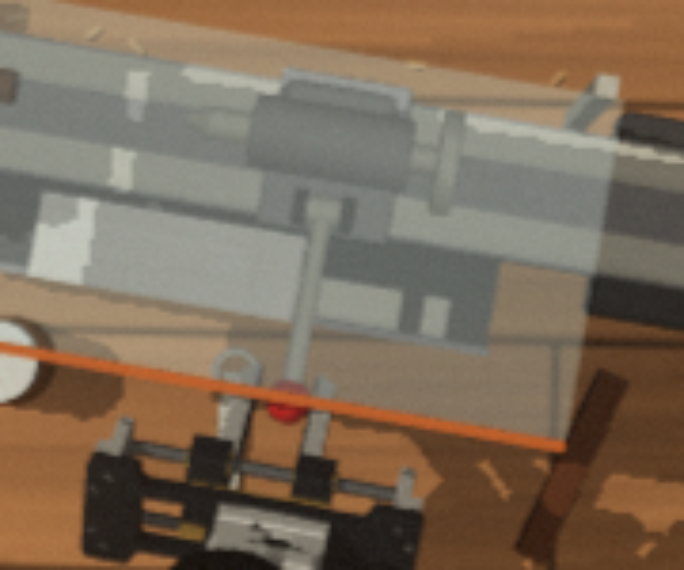

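play_rows(
  motion=[0, 0, 0, 0, 0, 0.003, 0.32, 0, 0, 0, 0, 0, 0.003, 0.32, 0, 0, 0, 0, 0, 0.003, 0.32, 0, 0, 0, 0, 0, 0.003, 0.32, 0, 0, 0, 0, 0, 0.002, 0.32, 0, 0, 0, 0, 0, 0.002, 0.32],
)

```text
clock: 9.5
eef_pos: [542.7, 70.4, 108.1]
eef_rot: [-1.589, 0.944, -0.176]
wrist_force: [-0.4, -6.4, 1.1]
finger_gap: 31.9
```

```bash
python3 -c "
from h import *
st(); rows(pose()[1],goal(36,1),1)"
```

```text
t 9.5 F lathe [ 0.5 -6.3  1.1] gap 31.9 along [ 2.8 78.2  9.7] q [ 0.16  0.17  2.07 -0.59  0.35 -0.76]
total rot deg 0.9720922055635277 shift 0.0
[-0.0042, -0.0163, -0.0019] [0.0, 0.0, 0.0]
```

play_rows(
  motion=[-0.004, -0.016, 0, 0, 0, 0.002, 0.32, 0, 0, 0, 0, 0, 0.002, 0.32, 0, 0, 0, 0, 0, 0.002, 0.32, 0, 0, 0, 0, 0, 0.002, 0.32],
)

```text
clock: 9.9
eef_pos: [543.3, 75.7, 107.9]
eef_rot: [-1.578, 0.947, -0.158]
wrist_force: [-1.1, -9.6, 1.2]
finger_gap: 32.2
```

```bash
python3 -c "
from h import *
st()"
```

```text
t 9.9 F lathe [ 0.3 -9.6  1.2] gap 32.2 along [ 2.6 83.3  9.5] q [ 0.16  0.18  2.07 -0.57  0.35 -0.77]
```

Run:
```python
from h import *
st()
for c in ("side","top"):
  im,d=camera(c); cv2.imwrite(f"pics/{c}8.png",cv2.resize(im[120:290,150:340],None,fx=3.5,fy=3.5) if c=="side" else cv2.resize(im[120:270,160:340],None,fx=3.8,fy=3.8))
  K=np.array([518.5,-5.5,112.5]); print(c,[(((w(c,q["at"])-K)@np.c_[ex,ey,ez]).round(1),round(q["conf"],2)) for q in place_of(c,"catch_knob")])
```

```text
t 9.9 F lathe [ 0.3 -9.6  1.2] gap 32.2 along [ 2.6 83.3  9.5] q [ 0.16  0.18  2.07 -0.57  0.35 -0.77]
side [(array([-0.6, 80.8, 20.7]), 0.55)]
top [(array([ 1.9, 74.2, 18.5]), 0.55)]
```

View pics/side8.png

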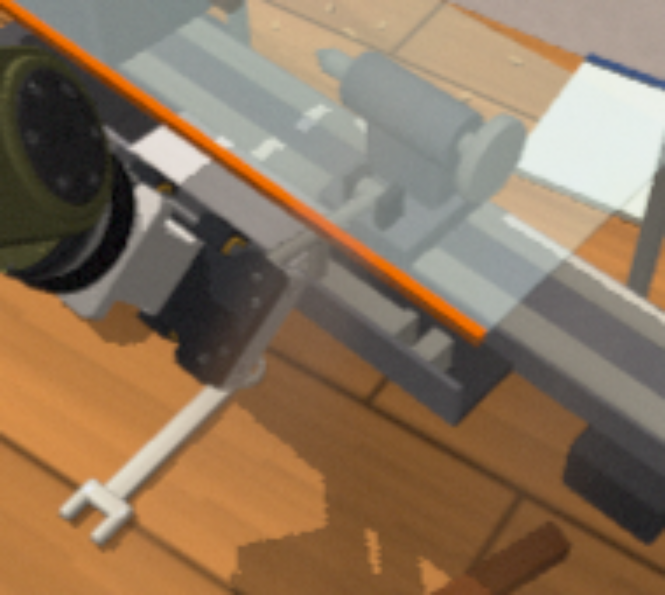

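View pics/top8.png

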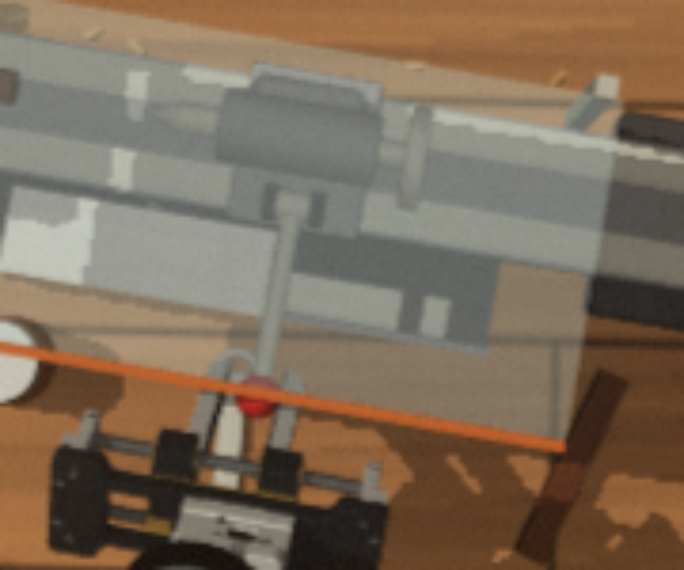

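play_rows(
  motion=[0, 0, 0, 0, 0, -0.002, 0.32, 0, 0, 0, 0, 0, 0, 0.32],
)

```text
clock: 10.3
eef_pos: [543.1, 73.9, 107.9]
eef_rot: [-1.577, 0.947, -0.157]
wrist_force: [0.6, 0.4, -0.4]
finger_gap: 31.9
```

```bash
cat >> h.py <<'E'
def kn():
  for c in ("side","top"):
    camera(c)
    K=np.array([518.5,-5.5,112.5]); print(c,[(((w(c,q["at"])-K)@np.c_[ex,ey,ez]).round(1),round(q["conf"],2)) for q in place_of(c,"catch_knob")])
E
python3 -c "
from h import *
st(); kn()"
```

```text
t 10.3 F lathe [ 0.5  0.4 -0.4] gap 31.9 along [ 2.7 81.5  9.5] q [ 0.16  0.17  2.07 -0.56  0.35 -0.78]
side [(array([ 0.6, 82.5, 19.7]), 0.68)]
top [(array([ 1.5, 75.7, 18.8]), 0.55)]
```

play_rows(
  motion=[0, 0, 0, 0, 0, 0.003, 0.32, 0, 0, 0, 0, 0, 0.003, 0.32, 0, 0, 0, 0, 0, -0.002, 0.32, 0, 0, 0, 0, 0, 0.003, 0.32, 0, 0, 0, 0, 0, 0.003, 0.32],
)

```text
clock: 11.0
eef_pos: [544.2, 82.9, 107.4]
eef_rot: [-1.582, 0.949, -0.164]
wrist_force: [-0.1, -6.4, 1.9]
finger_gap: 32.1
```

```bash
python3 -c "
from h import *
st()"
```

```text
t 11.0 F lathe [ 0.9 -6.4  1.9] gap 32.1 along [ 2.4 90.6  9.1] q [ 0.18  0.18  2.06 -0.59  0.36 -0.74]
```

play_rows(
  motion=[0, 0, 0, 0, 0, -0.002, 0.32, 0, 0, 0, 0, 0, 0, 0.32],
)

```text
clock: 11.2
eef_pos: [543.9, 81.4, 107.4]
eef_rot: [-1.581, 0.948, -0.163]
wrist_force: [0.1, -0.3, 0.8]
finger_gap: 32.2
```

```bash
python3 -c "
from h import *
st();kn()"
```

```text
t 11.2 F lathe [ 0.1 -0.3  0.8] gap 32.2 along [ 2.4 89.1  9.1] q [ 0.18  0.18  2.06 -0.59  0.36 -0.74]
side [(array([ 0.1, 87.9, 20.3]), 0.41)]
top [(array([-0.3, 82.4, 16.5]), 0.63)]
```

play_rows(
  motion=[0, 0, 0, 0, 0, 0.003, 0.32, 0, 0, 0, 0, 0, 0.003, 0.32, 0, 0, 0, 0, 0, -0.002, 0.32, 0, 0, 0, 0, 0, 0, 0.32],
)

```text
clock: 11.8
eef_pos: [544.4, 84.9, 107.3]
eef_rot: [-1.584, 0.949, -0.166]
wrist_force: [0.7, 0.1, -0.4]
finger_gap: 31.6
```

```bash
python3 -c "
from h import *
st()"
```

```text
t 11.8 F lathe [ 0.7  0.2 -0.4] gap 31.6 along [ 2.4 92.7  8.9] q [ 0.19  0.19  2.06 -0.6   0.37 -0.72]
```

play_rows(
  motion=[0, 0, 0, 0, 0, 0.003, 0.32, 0, 0, 0, 0, 0, 0.003, 0.32],
)

```text
clock: 12.0
eef_pos: [545.2, 90.1, 107.1]
eef_rot: [-1.586, 0.95, -0.17]
wrist_force: [0.0, -6.3, 1.3]
finger_gap: 32.1
```

```bash
python3 -c "
from h import *
st()"
```

```text
t 12.0 F lathe [ 0.9 -6.2  1.3] gap 32.1 along [ 2.4 98.   8.7] q [ 0.2   0.19  2.05 -0.61  0.37 -0.7 ]
```

play_rows(
  motion=[0, 0, 0, 0, 0, -0.002, 0.32, 0, 0, 0, 0, 0, 0, 0.32],
)

```text
clock: 12.2
eef_pos: [544.9, 88.6, 107.1]
eef_rot: [-1.585, 0.95, -0.169]
wrist_force: [-0.2, -0.8, 0.0]
finger_gap: 32.0
```

```bash
python3 -c "
from h import *
st();kn()"
```

```text
t 12.2 F lathe [-0.1 -0.8  0. ] gap 32.0 along [ 2.3 96.4  8.8] q [ 0.2   0.19  2.05 -0.61  0.37 -0.71]
side []
top [(array([ 2.9, 91.9, 20.7]), 0.57)]
```

play_rows(
  motion=[-0.003, -0.012, 0, 0, 0, 0.003, 0.32, 0, 0, 0, 0, 0, 0.003, 0.32],
)

```text
clock: 12.6
eef_pos: [545.6, 93.9, 106.9]
eef_rot: [-1.572, 0.951, -0.149]
wrist_force: [-0.9, -7.6, 0.9]
finger_gap: 32.0
```

```bash
python3 -c "
from h import *
st()"
```

```text
t 12.6 F lathe [ 0.2 -7.7  0.9] gap 32.0 along [  2.2 101.6   8.6] q [ 0.2   0.19  2.05 -0.59  0.37 -0.72]
```

play_rows(
  motion=[0, 0, 0, 0, 0, -0.002, 0.32, 0, 0, 0, 0, 0, 0, 0.32],
)

```text
clock: 12.8
eef_pos: [545.3, 92.1, 106.9]
eef_rot: [-1.571, 0.951, -0.148]
wrist_force: [0.8, 0.7, -0.0]
finger_gap: 31.8
```

```bash
python3 -c "
from h import *
st();kn()"
```

```text
t 12.8 F lathe [ 0.7  0.8 -0. ] gap 31.8 along [ 2.2 99.8  8.6] q [ 0.2   0.19  2.05 -0.58  0.36 -0.73]
side [(array([-1.000e-01,  1.003e+02,  1.770e+01]), 0.42)]
top []
```

play_rows(
  motion=[0, 0, 0, 0, 0, 0.003, 0.32, 0, 0, 0, 0, 0, 0.003, 0.32],
)

```text
clock: 13.2
eef_pos: [546.1, 97.8, 106.8]
eef_rot: [-1.573, 0.952, -0.15]
wrist_force: [0.5, -5.5, -2.7]
finger_gap: 32.0
```

```bash
python3 -c "
from h import *
st()"
```

```text
t 13.2 F lathe [ 1.3 -5.3 -2.7] gap 32.0 along [  2.2 105.5   8.5] q [ 0.21  0.2   2.05 -0.6   0.37 -0.71]
```

play_rows(
  motion=[0, 0, 0, 0, 0, -0.002, 0.32, 0, 0, 0, 0, 0, 0, 0.32],
)

```text
clock: 13.4
eef_pos: [545.9, 96.3, 106.7]
eef_rot: [-1.572, 0.952, -0.149]
wrist_force: [0.5, 0.3, 0.2]
finger_gap: 31.6
```

```bash
python3 -c "
from h import *
st();kn()"
```

```text
t 13.4 F lathe [0.4 0.4 0.2] gap 31.6 along [  2.2 104.    8.4] q [ 0.21  0.19  2.05 -0.59  0.37 -0.72]
side []
top [(array([-3.6, 99.1,  3.1]), 0.49)]
```

Run:
```python
from h import *
kn()
for c in ("side","top"):
  im,d=camera(c); cv2.imwrite(f"pics/{c}9.png",cv2.resize(im[120:290,130:320],None,fx=3.5,fy=3.5) if c=="side" else cv2.resize(im[120:270,160:340],None,fx=3.8,fy=3.8))
```

```text
side []
top [(array([ -2. , 100. ,   4.8]), 0.46)]
```

View pics/side9.png

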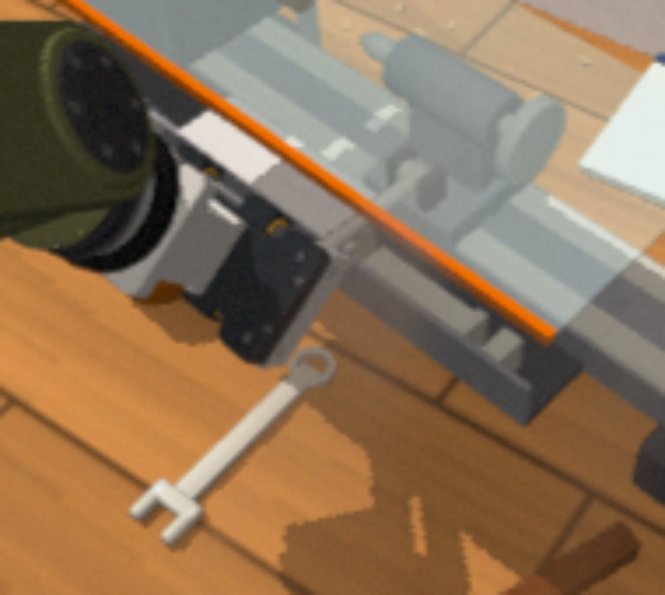

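View pics/top9.png

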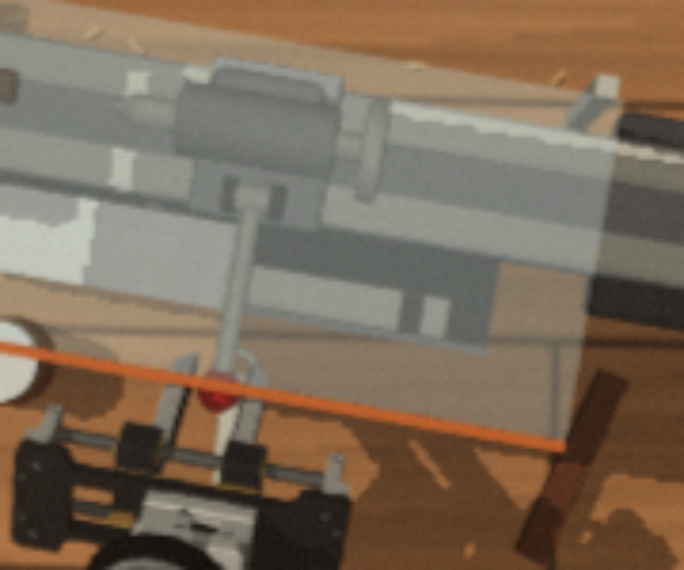

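play_rows(
  motion=[0, 0, 0, 0, 0, 0.002, 0.32, 0, 0, 0, 0, 0, 0.002, 0.32, 0, 0, 0, 0, 0, 0.002, 0.32, 0, 0, 0, 0, 0, 0.002, 0.32, 0, 0, 0, 0, 0, 0.002, 0.32],
)

```text
clock: 14.4
eef_pos: [547.3, 106.1, 106.7]
eef_rot: [-1.575, 0.952, -0.152]
wrist_force: [-1.0, -15.0, 2.5]
finger_gap: 32.0
```

```bash
python3 -c "
from h import *
st()"
```

```text
t 14.4 F lathe [  1.2 -15.    2.5] gap 32.0 along [  2.1 114.    8.3] q [ 0.23  0.2   2.04 -0.62  0.38 -0.68]
```

play_rows(
  motion=[0, 0, 0, 0, 0, -0.003, 0.32, 0, 0, 0, 0, 0, -0.003, 0.32, 0, 0, 0, 0, 0, -0.003, 0.32, 0, 0, 0, 0, 0, -0.003, 0.32, 0, 0, 0, 0, 0, -0.003, 0.32, 0, 0, 0, 0, 0, -0.003, 0.32],
)

```text
clock: 15.0
eef_pos: [545.4, 91.6, 107.1]
eef_rot: [-1.563, 0.948, -0.137]
wrist_force: [3.0, 39.1, -9.7]
finger_gap: 32.7
```

```bash
python3 -c "
from h import *
st(); kn()"
```

```text
t 15.0 F lathe [-2.8 39.1 -9.7] gap 32.7 along [ 2.3 99.1  8.8] q [ 0.19  0.19  2.06 -0.57  0.35 -0.75]
side [(array([ -1.8, 106.2,   1.7]), 0.63), (array([ -59.9,   97.5, -113.3]), 0.21)]
top [(array([ -2.1, 100. ,  -0.9]), 0.5)]
```

play_rows(
  motion=[0, 0, 0, 0, 0, 0.004, 0.32, 0, 0, 0, 0, 0, 0.004, 0.32, 0, 0, 0, 0, 0, 0.003, 0.32, 0, 0, 0, 0, 0, 0.003, 0.32, 0, 0, 0, 0, 0, 0.003, 0.32, 0, 0, 0, 0, 0, 0.002, 0.32],
)

```text
clock: 15.8
eef_pos: [547.2, 106.5, 106.5]
eef_rot: [-1.578, 0.953, -0.155]
wrist_force: [-0.8, -21.8, 5.2]
finger_gap: 32.1
```

```bash
python3 -c "
from h import *
st()"
```

```text
t 15.8 F lathe [  2.4 -21.7   5.2] gap 32.1 along [  2.  114.4   8.2] q [ 0.23  0.2   2.04 -0.62  0.39 -0.67]
```

play_rows(
  motion=[0, 0, 0, 0, 0, -0.003, 0.3, 0, 0, 0, 0, 0, 0, -0.3, 0, 0, 0, 0, 0, 0, -0.3, 0, 0, 0, 0, 0, 0, -0.3],
)

```text
clock: 16.2
eef_pos: [547.0, 102.8, 106.8]
eef_rot: [-1.579, 0.952, -0.157]
wrist_force: [-0.5, 0.2, -0.2]
finger_gap: 53.2
```

```bash
python3 -c "
from h import *
st();kn()"
```

```text
t 16.2 F lathe [-0.6  0.1 -0.2] gap 53.2 along [  2.3 110.7   8.5] q [ 0.23  0.2   2.04 -0.62  0.38 -0.68]
side []
top []
```

play_rows(
  motion=[0, 0, 0, -0.01, 0, 0, -0.3, 0, 0, 0, -0.02, 0, 0, -0.3, 0, 0, 0, -0.02, 0, 0, -0.3, 0, 0, 0, -0.02, 0, 0, -0.3, 0, 0, 0, -0.02, 0, 0, -0.3, 0, 0, 0, -0.02, 0, 0, -0.3, 0, 0, 0, -0.02, 0, 0, -0.3, 0, 0, 0, 0, 0, 0, -0.3],
)

```text
clock: 17.2
eef_pos: [466.8, 116.1, 219.4]
eef_rot: [-1.574, 0.953, -0.151]
wrist_force: [0.9, 0.2, 0.6]
finger_gap: 60.5
```

Run:
```python
from h import *
st();kn()
for c in ("side","top"):
  im,d=camera(c); cv2.imwrite(f"pics/{c}10.png",cv2.resize(im,None,fx=1.5,fy=1.5))
```

```text
t 17.2 F lathe [0.8 0.4 0.6] gap 60.5 along [-78.9 111.9 121.1] q [ 0.31 -0.15  2.09 -0.43  0.68 -0.85]
side [(array([ -1.5, 114.4,   0.7]), 0.73)]
top [(array([ -1.3, 104.3,   1.4]), 0.48)]
```

View pics/side10.png

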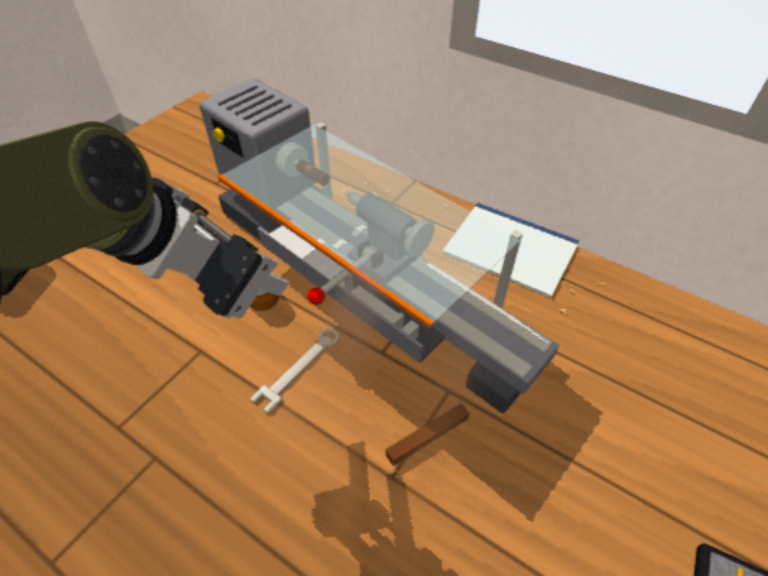

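View pics/top10.png

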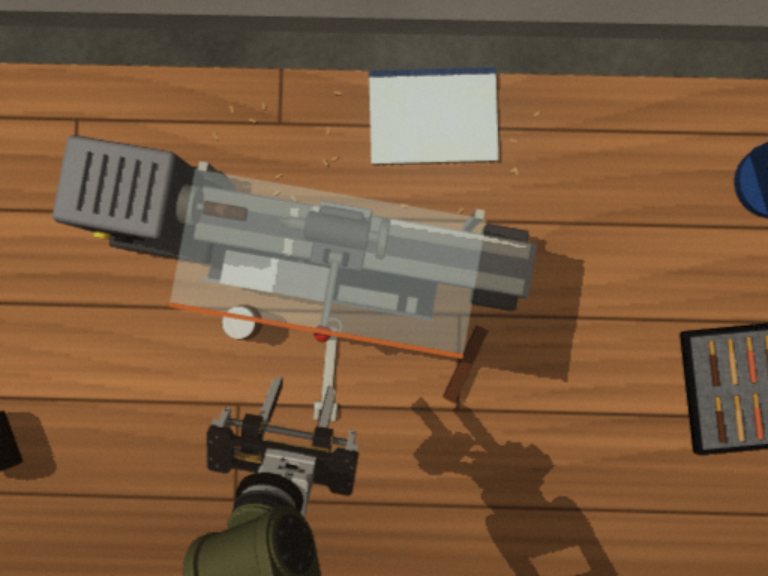

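Run:
```python
from h import *
c="side"; im,d=camera(c); P=camera_params(c)
H,S,V=[x.astype(int) for x in cv2.split(cv2.cvtColor(im,cv2.COLOR_BGR2HSV))]
v,u=np.where(((H<5)|(H>172))&(S>150)&(V>60)&(d>0)); k=(abs(u-211)<14)&(abs(v-197)<14); u,v=u[k],v[k]; z=d[v,u]
X=(np.c_[(u-P["cx"])/P["fx"]*z,(v-P["cy"])/P["fy"]*z,z,np.ones(len(z))]@np.array(P["T"]).T)[:,:3]
print(len(X),"change of mean red point from parked, lathe axes",((X.mean(0)-[513.8,-8.4,119.8])@np.c_[ex,ey,ez]).round(1))
for n in ("wax_jar","spanner","pen_blank"): print(n,[(w(c,q["at"]).round(1),round(q["conf"],2)) for q in place_of(c,n)[:1]])
sign_off()
```

```text
93 change of mean red point from parked, lathe axes [  0.4 109.1  -0.5]
wax_jar [(array([543.5, 239.8,   4.4]), 0.43)]
spanner [(array([472.6, 100.6,   2.3]), 0.98)]
pen_blank [(array([541.3, 241.8,   3.9]), 0.72)]
the job is handed in; nothing more can be done
```

The tailstock is locked in the working notch, about 109 mm from parked, and I handed the job in at about 17.5 s, within the 38 s limit. I gripped the knob and lifted it about 35 mm over the bump. I set the tooth down on the rail at about 32 mm of travel, then pushed with loose fingers in small steps until the catch dropped. After that I let go and drew the arm clear.

**Last checks:**
- **Catch fully down:** the red knob is at its parked height to within 0.5 mm.
- **Locked both ways:** pushing towards the headstock stopped at about 22 N and pushing back stopped at about 39 N, with only a few millimetres of play. The backward push was harder than I intended; the fingers were pushing on the knob, and the 120 N wrist limit was not approached.
- **Nothing touched at the end:** the gripper was open and well away, and the wrist force was about zero.
- **Things left in place:** the jar and spanner measured the same as at the start, within the networks' accuracy.

**Disagreements:**
- The last network reading for the wooden blank gave the jar's position, so I discarded it. The blank looks unmoved in the last pictures.
- The two cameras differed by up to 10 mm on the knob's position along the bed. The 109 mm comes from the side camera's depth reading, and it fits the two stops I felt.

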